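# Unlock and open the photometer's sample cover

## Robot

A 6-joint arm with a two-finger parallel gripper is mounted at the origin on the work surface. World frame = base frame: x ahead of the robot, y to its left, z up, the work surface at z = 0. Lengths are in m, angles in rad, forces in N, time in s.
With the tool pointing down it reaches from about 0.3 to 0.875 m from the base axis. Payload 4.2 kg.
Tool frame: the origin (TCP) lies midway between the tips of the shut fingers; the grasp point (between the pads) lies robot.grip_point_offset behind it (robot.grip_point_offset is the distance from the TCP to the grasp point, in m); z points along the fingers, y is the line along which they close (so a half turn about z gives the same grasp; the last joint's range is limited). The gripper opens to 85 mm and grips with 20 to 120 N. Pads are 22 mm wide; open, the fingers measure 114 mm over their backs; the gripper's body (76 mm by 85 mm) begins 54 mm behind the grasp point. The pads swing forward as they close: fully open they stand 13 mm farther back than shut.
Start: joints at [-1.181, 0.32, 1.565, -0, 1.257, -0.02], TCP at [0.229, -0.527, 0.231] pointing down, gripper open.
Joint ranges: [-3.11, 3.11], [-0.84, 2.01], [0.21, 2.61], [-1.34, 4.49], [0.05, 2.63], [-2.56, 2.56]. Speed limits (rad/s): [2.57, 2.57, 3.14, 3.14, 3.14, 3.14].

## Interface

Orientations are given as a 3x3 rotation matrix whose columns are the frame's x, y, z axes.
In Python, from cell import readout, eyes, ticket, robot gives the robot as it stands. The module is installed in compiled form; this text tells all that it offers.
- The arm moves only by the tool servo_tool, never from a script. Its argument "targets" is a list of rows, each an object of numbers: "tx", "ty", "tz": the shift along the tool's x, y, z in units of 40 mm (1.0 is 40 mm); "ax", "ay", "az": the turn, a rotation vector about the tool's x, y, z in units of 5 degrees (1.0 is 5 degrees). A call has exactly 5 rows; each row shifts and turns the commanded pose from where the row before left it, along the tool's axes as they then stand; what a row does not reach is not made up. A row lasts 1/10 s, in which the tool goes at most 50 mm and 8.59 degrees, less where a joint would pass 70% of its speed; a pose out of reach is approached as far as the arm can. A call is refused whole if a number of a shift passes 1 or a number of a turn 1, either way. A call with a gripper value outside its range is refused whole. "hand" is the finger opening in mm, from 0 to 85.4, set as the call begins (left out, the last holds). The fingers move at their own pace and stop on an object; "newtons" is the grip in N (left out, the last holds). Time passes only in rows, so rows that do not move let the fingers close, or fill a call up. It gives the time, the measured TCP pose, the force, the opening and the grip force at its end, in the units of the state.
- readout.observe(): the state, without advancing time (a new reading comes with each control period).
- eyes.snapshot(name): name is "side" or "top" or "wrist"; returns a dict with "frame" (420x560x3 uint8, red, green, blue), "mtx" (3x3 intrinsics, pixels), "rvec" (rotation vector, rad) and "tvec" (3), from world to camera coordinates, as OpenCV has them. Camera axes: x right, y down, z forward; pixel columns grow to the right and rows downward; lengths in m; the calibration is good to about 2 mm. The wrist camera is an equidistant fisheye: a pixel r from the principal point sees the ray r / f radians off the axis. A picture is of the moment at which its call begins. There is no depth.
- ticket.hand_in(): hands the job in; it is judged then, once.
The state is a dict: "t": time; "joints": joint angles; "joint_vel": joint speeds; "tau": joint torques, N m; "tcp_pos": TCP position; "ee_rot": TCP orientation; "ft_force": force on the tool from outside, world axes, zero at the start; "ft_torque": the same for the moment, N m; "finger_gap": opening from 0.0 (shut) to 1.0 (fully open); "grip_force": force on a finger pad.
Only numpy, scipy, OpenCV 4.12 (cv2) and the standard library are available. Lean on these libraries where they do the work, as an engineer would, in place of code of your own. Each camera call takes 0.05 s, during which the arm holds its last target. There are 200 camera calls.

## Task

Open the photometer's sample compartment: press the round release button so that the flush T-handle pops up, turn the handle gently clockwise (seen from above) until you feel it meet its stop, then slide the cover all the way back and let go. Press the button and turn the handle without forcing them, do not tug the cover while it is still bolted, and leave the other things on and around the photometer as they stand.

Things in the scene. Friction and masses are not known exactly. Their poses are not given: they have to be found in the camera images.
- photometer: White and blue benchtop photometer, fixed: case 360 x 300 x 90 mm high, plus a sloping keypad front of 50 mm on the robot's side. Origin: centre of the case's underside, at bench height. Its x axis points from the keypad front to its rear (the way the cover slides open), y to its left, z up. Its place and yaw vary.
- cover: Grey sliding cover on the case, 170 (x) x 220 (y) x 40 mm thick, axes as the photometer's. Origin: centre of its underside, 90.5 mm above the bench; 60 mm in front of the photometer's origin when shut, 30 mm behind it when fully open (90 mm of travel, end stop; drags with 4 N, stays where left; 1 mm of play while bolted). Flat top. It carries button and T-handle (axis through its origin).
- button: The release button itself. Origin: on its axis, level with the cover's underside, 52 mm below its top while it is not pressed.
- button_top (a point): Centre of the top of the round metal release button: 24 mm across, 78 mm to the right (-y of the cover) of the handle's axis, standing 12 mm above the cover's top. It goes straight down 9 mm against a spring: about 1.5 N at the start, 5 N at the bottom, which is hard. The handle is let go at 4 to 6 mm (3 to 5 N). More than 30 N harms it.
- stem (a joint): Height by which the handle has popped up, m: 0 flush in its pocket, 0.028 fully out. A spring pushes it up (3 to 8 N); once out it cannot be pressed back in by more than 20 mm.
- bar_top (a point): Centre of the top face of the aluminium T-handle's crossbar, 80 x 16 x 16 mm tall, its y axis along the bar. At the start it lies along the cover's y axis, its top flush with the cover's top, in a pocket with 3 mm play. Popped out, its top is 28 mm and its underside 12 mm above the cover, on a round stem of 12 mm.
- handle (a joint): Angle of the T-handle, rad: 0 locked, growing clockwise seen from above. It turns only when popped out, drags with about 0.4 N m and stays where it is left. Its end stop, a stiff sprung buffer, differs each time, between 0.59 and 1.35 rad, and cannot be seen: it is felt as a moment rising by 0.05 N m at once, then 1.3 N m per rad.
- lock (a point): The hidden lock in the cover; the point lies on the handle's axis, level with the cover's top (130.5 mm above the bench). Turning the handle draws its bolt 16 mm per rad; the bolt clears its keeper only in about the last 0.2 rad before the handle's stop. More than 16 N on the bolt (0.25 N m at the handle above its drag, or 16 N of pull on the bolted cover above its drag) forces it.
- vial: Bystander: small amber glass vial, 22 mm across and 45 mm high, standing on the case's left rim beside the cover. Origin: centre of its underside.
- cuvette_box: Bystander: small closed plastic box, 62 x 28 x 33 mm, lying on the case's right rim behind the button side. Origin: centre of its underside.
- beaker_cup: Bystander: white plastic cup, 72 mm across, 85 mm high, on the bench to the left. Origin: centre of its underside.
- wash_bottle: Bystander: white plastic bottle, 60 mm across, 150 mm high, on the bench to the left. Origin: centre of its underside.
- reagent_jar: Bystander: amber jar, 68 mm across, 100 mm high, on the bench to the right. Origin: centre of its underside.
- tube_rack: Bystander: white tube rack, 90 x 200 x 40 mm, on the bench to the right. Origin: centre of its underside.
- pipette: Bystander: hand pipette lying on the bench to the left, 220 mm long, 30 mm wide. Origin: at bench height under its body.

How it is judged:
On the way, in this order (a step that is already met when the one before it is completed fails the run):
1. the handle has popped out, not yet turned, cover shut (value of joint stem above 0.022 m and value of joint handle below 0.3 rad and x of cover in the frame of photometer below -0.05 m), for 0.1 s.
2. the handle is turned at least 0.4 rad while the cover is still shut (value of joint handle above 0.4 rad and x of cover in the frame of photometer below -0.05 m), for 0.1 s.
At the end, for the whole second after the job is handed in: The cover is slid back at least 78 of its 90 mm and at rest, the handle still out (at least 15 mm) (x of cover in the frame of photometer above 0.018 m and value of joint stem above 0.015 m and linear speed of cover below 0.01 m/s); the robot touches nothing.
It fails at once if the release button is pressed with more than 30 N (contact force between the arm and button above 30 N).
It fails at once if the lock is forced: more than 16 N between the bolt and its stop or keeper (contact force between cover and photometer above 16 N).
It fails at once if a bystander is pushed more than 30 mm from its place (distance of any of vial, cuvette_box, beaker_cup, wash_bottle, reagent_jar, tube_rack, pipette from where it was at the start of the episode above 0.03 m).
It fails at once if the vial, cup, bottle or jar is tipped over (angle between any of vial, beaker_cup, wash_bottle, reagent_jar's own z axis and vertical above 0.5 rad).
It also fails if it takes over 70 s, if anything falls off the work surface, if the arm or the gripper's body presses on something with over 40 N, if the wrist force passes 120 N, or if a joint passes its speed limit or range.

## Working session

There is one attempt and no reset: what is moved stays moved. The work goes in short steps, Python scripts to look and compute and a tool call to move; the robot and the scene stay as the last step left them, time stands still between calls to the robot, and variables do not carry over. Pictures are saved under pics/ and viewed, at most 10 in all, crops included, and the job is handed in when it is done.

Besides the shell and the picture viewer there is one more tool, called after "Call:" by a JSON object that holds its "op" and its "data". servo_tool: Moves the arm, as the interface text tells. Its arguments: {"type":"object","properties":{"targets":{"type":"array","items":{"type":"object","properties":{"tx":{"type":"number"},"ty":{"type":"number"},"tz":{"type":"number"},"ax":{"type":"number"},"ay":{"type":"number"},"az":{"type":"number"}}}},"hand":{"type":"number"},"newtons":{"type":"number"}},"required":["targets"]}

```bash
mkdir -p pics; cat > h.py <<'E'
import numpy as np, cv2
from cell import readout, eyes, ticket, robot
def snap(n,f=None):
    s=eyes.snapshot(n)
    if f: cv2.imwrite('pics/'+f,cv2.cvtColor(s['frame'],cv2.COLOR_RGB2BGR))
    return s
def ray(s,u,v,fish=False):
    K=s['mtx'];R=cv2.Rodrigues(np.array(s['rvec'],float))[0];t=np.array(s['tvec'],float).ravel()
    a=(u-K[0,2])/K[0,0];b=(v-K[1,2])/K[1,1]
    if fish:
        r=np.hypot(a,b);k=np.sin(r)/max(r,1e-9);d=np.array([a*k,b*k,np.cos(r)])
    else: d=np.array([a,b,1.])
    return -R.T@t, R.T@(d/np.linalg.norm(d))
def onz(s,u,v,z,fish=False):
    c,d=ray(s,u,v,fish); return c+d*(z-c[2])/d[2]
E
python3 - <<'E'
from h import *
print(robot.grip_point_offset)
s=readout.observe();print(s)
ims=[snap(n,n+'0.png') for n in('side','top')]
for i in ims:print(i['mtx'],i['rvec'],i['tvec'],ray(i,280,210))
E
```

```text
0.0187
{'t': 0.0, 'joints': array([-1.18102253e+00,  3.20315313e-01,  1.56567357e+00,  1.85134323e-06,
        1.25742035e+00, -2.00099047e-02]), 'joint_vel': array([ 1.56549150e-05, -4.27330676e-04,  2.19310126e-04, -7.26538039e-04,
       -4.28755330e-04, -8.46648996e-04]), 'tau': array([ 2.43551607e-03, -4.15513587e+01, -2.34159583e+01,  2.29522320e-04,
        8.22781323e-03,  1.99247872e-06]), 'tcp_pos': array([ 0.22889976, -0.52695144,  0.23047094]), 'ee_rot': array([[ 9.17207262e-01,  3.98409793e-01, -6.88631959e-04],
       [ 3.98410387e-01, -9.17205723e-01,  1.68099293e-03],
       [ 3.81068732e-05, -1.81617705e-03, -9.99998350e-01]]), 'ft_force': array([-0.26604916,  0.80751173, -0.18406078]), 'ft_torque': array([0.01982289, 0.06843679, 0.02509967]), 'grip_force': 0.0, 'finger_gap': 0.9982267669089553}
[[455.01093286   0.         274.17707236]
 [  0.         455.01093286 213.19464862]
 [  0.           0.           1.        ]] [ 0.02304967 -2.74507712  1.46681053] [0.50229861 0.10575778 1.36955279] (array([0.45723986, 1.0926139 , 0.85807344]), array([ 0.01985651, -0.83504225, -0.54982738]))
[[386.25681525   0.         276.58883469]
 [  0.         386.25681525 216.04485474]
 [  0.           0.           1.        ]] [ 2.09283849 -2.14232902  0.18317399] [0.01104628 0.53511638 1.15287264] (array([ 0.31254632, -0.01509238,  1.23193908]), array([ 0.20027974,  0.00212163, -0.97973646]))
```

View pics/top0.png

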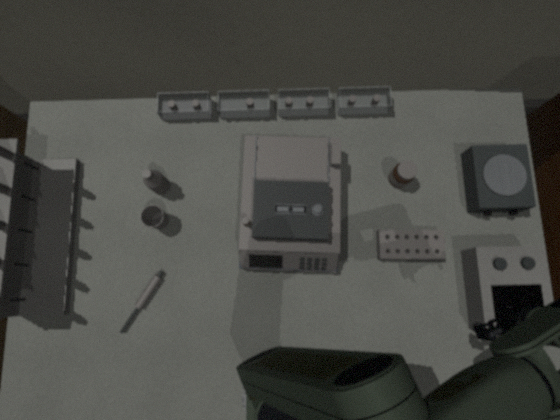

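View pics/side0.png

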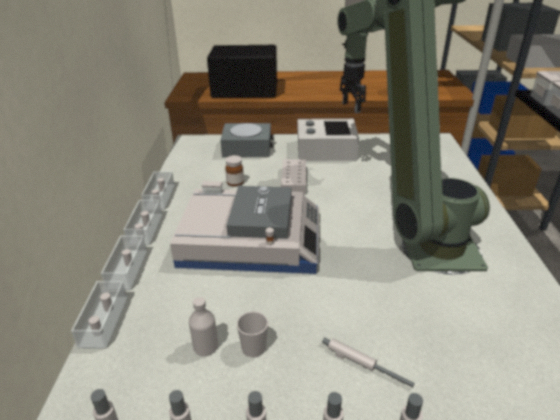

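The top view shows the cover at about (255-332, 180-242), the bar near (291,209) and the button near (317,210). The side view shows the cover top near (265,205). I'll crop both views larger.

```bash
python3 - <<'E'
from h import *
a=cv2.imread('pics/top0.png')[170:250,240:350];b=cv2.imread('pics/side0.png')[180:245,215:325]
f=lambda x:cv2.resize(cv2.convertScaleAbs(x,alpha=1.5),None,fx=5,fy=5,interpolation=cv2.INTER_CUBIC)[:, :550]
a=f(a)[:330];b=f(b)[:270]
cv2.imwrite('pics/c1.png',np.vstack([a,b]))
t=snap('top');
for u,v in((317,210),(291,209),(256,181),(331,184),(253,237)):print(u,v,onz(t,u,v,.1305))
E
```

```text
317 210 [ 0.5350056  -0.12018029  0.1305    ]
291 209 [ 0.53987017 -0.04477854  0.1305    ]
256 181 [0.62691129 0.05612738 0.1305    ]
331 184 [ 0.61195891 -0.16449709  0.1305    ]
253 237 [0.46044647 0.06676774 0.1305    ]
```

View pics/c1.png

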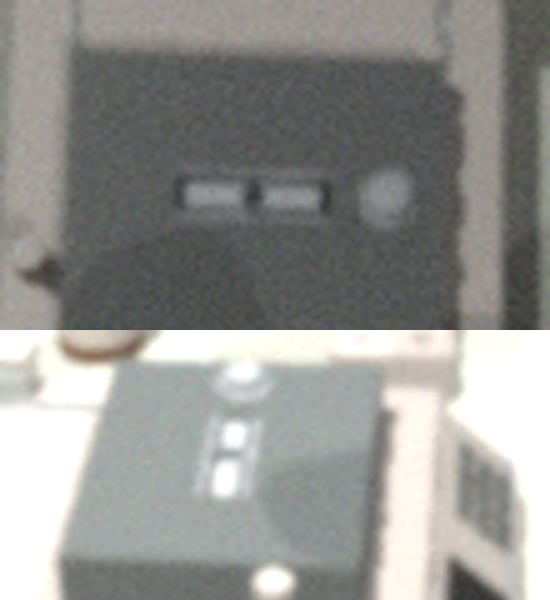

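```bash
cat >> h.py <<'E'
def tri(a,b):
    (c1,d1),(c2,d2)=a,b
    A=np.c_[d1,-d2];s=np.linalg.lstsq(A,c2-c1,rcond=None)[0]
    p,q=c1+d1*s[0],c2+d2*s[1];return (p+q)/2,np.linalg.norm(p-q)
def todo(p):
    s=readout.observe();print('units',s['ee_rot'].T@(np.array(p)-s['tcp_pos'])/.04)
def st():
    s=readout.observe();np.set_printoptions(precision=4,suppress=True)
    print(s['t'],s['tcp_pos'],s['ee_rot'].ravel(),s['ft_force'],s['ft_torque'],s['finger_gap'],s['joints'])
E
python3 - <<'E'
from h import *
t=snap('top');s=snap('side')
print(tri(ray(t,290.7,208.9),ray(s,261.1,205.1)))
print(tri(ray(t,317,209.4),ray(s,263.5,189.5)))
todo([.5,-.08,.27])
E
```

```text
(array([ 0.54055888, -0.04398028,  0.12726787]), np.float64(0.0005852508017453301))
(array([ 0.53603264, -0.11976618,  0.13587969]), np.float64(0.0006750358142357382))
units [10.66777772 -7.55587315 -0.97041147]
```

Call:
{"op": "servo_tool", "data": {"targets": [{"tx": 0.89,"ty": -0.63,"tz": -0.1},{"tx": 0.89,"ty": -0.63,"tz": -0.1},{"tx": 0.89,"ty": -0.63,"tz": -0.1},{"tx": 0.89,"ty": -0.63,"tz": -0.1},{"tx": 0.89,"ty": -0.63,"tz": -0.1}], "hand": 0}}

```text
invalid input at $.targets[0]: expected keys tx, ty, tz, ax, ay, az
```

Call:
{"op": "servo_tool", "data": {"targets": [{"tx": 0.89,"ty": -0.63,"tz": -0.1},{"tx": 0.89,"ty": -0.63,"tz": -0.1},{"tx": 0.89,"ty": -0.63,"tz": -0.1},{"tx": 0.89,"ty": -0.63,"tz": -0.1},{"tx": 0.89,"ty": -0.63,"tz": -0.1}]}}

```text
invalid input at $.targets[0]: expected keys tx, ty, tz, ax, ay, az
```

Call:
{"op": "servo_tool", "data": {"targets": [{"tx": 0.89,"ty": -0.63},{"tx": 0.89,"ty": -0.63},{"az": -1},{"az": -1},{"az": -1}]}}

```text
invalid input at $.targets[0]: expected keys tx, ty, tz, ax, ay, az
```

Call:
{"op": "servo_tool", "data": {"targets": [{"az": -1},{"az": -1},{"az": -1},{"az": -1},{"az": -1}]}}

```text
invalid input at $.targets[0]: expected keys tx, ty, tz, ax, ay, az
```

Call:
{"op": "servo_tool", "data": {"targets": [{"az": -1},{"az": -1},{"az": -1},{"az": -1},{"az": -0.5}]}}

```text
invalid input at $.targets[0]: expected keys tx, ty, tz, ax, ay, az
```

```bash
python3 - <<'E'
from h import *
st();w=snap('wrist','w1.png');print(w['mtx'],ray(w,280,210,True))
E
```

```text
0.25 [ 0.229  -0.5272  0.2309] [ 0.9172  0.3984 -0.0003  0.3984 -0.9172  0.0007  0.     -0.0008 -1.    ] [-0.112  -0.0406  0.3688] [-0.047  -0.0038 -0.0415] 0.9992606127451484 [-1.181   0.32    1.565   0.      1.2574 -0.02  ]
[[325.1923   0.     284.0511]
 [  0.     325.1923 208.5502]
 [  0.       0.       1.    ]] (array([ 0.2899, -0.5003,  0.374 ]), array([-0.2516, -0.0956, -0.9631]))
```

View pics/w1.png

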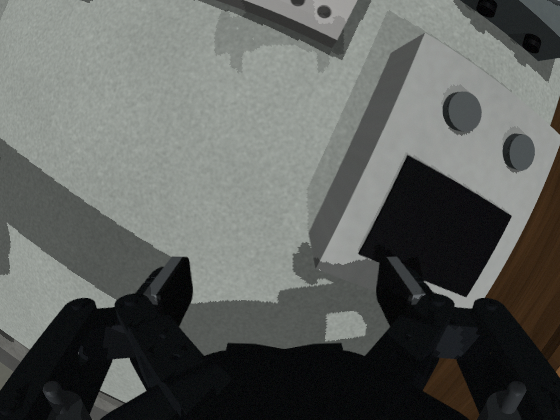

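All six keys are required, so the arm hasn't moved. The picture only shows the bench instrument under the start pose.

Call:
{"op": "servo_tool", "data": {"targets": [{"tx": 0.89,"ty": -0.63,"tz": -0.1,"ax": 0,"ay": 0,"az": 0},{"tx": 0.89,"ty": -0.63,"tz": -0.1,"ax": 0,"ay": 0,"az": 0},{"tx": 0.89,"ty": -0.63,"tz": -0.1,"ax": 0,"ay": 0,"az": 0},{"tx": 0.89,"ty": -0.63,"tz": -0.1,"ax": 0,"ay": 0,"az": 0},{"tx": 0.89,"ty": -0.63,"tz": -0.1,"ax": 0,"ay": 0,"az": 0}], "hand": 0}}

```text
t: 0.8
tcp_pos: [0.3427, -0.3394, 0.2515]
ee_rot: [[0.917, 0.398, 0.0], [0.398, -0.917, -0.0], [0.0, 0.0, -1.0]]
ft_force: [0.3, -0.6, 0.2]
finger_gap: 0.145
grip_force: 0.0
```

Call:
{"op": "servo_tool", "data": {"targets": [{"tx": 0.89,"ty": -0.63,"tz": -0.1,"ax": 0,"ay": 0,"az": 0},{"tx": 0.89,"ty": -0.63,"tz": -0.1,"ax": 0,"ay": 0,"az": 0},{"tx": 0.89,"ty": -0.63,"tz": -0.1,"ax": 0,"ay": 0,"az": 0},{"tx": 0.89,"ty": -0.63,"tz": -0.1,"ax": 0,"ay": 0,"az": 0},{"tx": 0.89,"ty": -0.63,"tz": -0.1,"ax": 0,"ay": 0,"az": 0}]}}

```text
t: 1.3
tcp_pos: [0.4558, -0.1528, 0.2717]
ee_rot: [[0.917, 0.398, 0.001], [0.398, -0.917, -0.0], [0.0, 0.001, -1.0]]
ft_force: [0.3, -0.4, 0.3]
finger_gap: 0.004
grip_force: 0.0
```

Call:
{"op": "servo_tool", "data": {"targets": [{"tx": 0.89,"ty": -0.63,"tz": 0,"ax": 0,"ay": 0,"az": 0},{"tx": 0.89,"ty": -0.63,"tz": 0,"ax": 0,"ay": 0,"az": 0},{"tx": 0,"ty": 0,"tz": 0,"ax": 0,"ay": 0,"az": -1},{"tx": 0,"ty": 0,"tz": 0,"ax": 0,"ay": 0,"az": -1},{"tx": 0,"ty": 0,"tz": 0,"ax": 0,"ay": 0,"az": -1}]}}

```text
t: 1.8
tcp_pos: [0.5006, -0.0792, 0.2711]
ee_rot: [[0.78, 0.626, -0.0], [0.626, -0.78, -0.0], [-0.0, -0.0, -1.0]]
ft_force: [0.7, 0.6, -0.2]
finger_gap: 0.003
grip_force: 0.0
```

Call:
{"op": "servo_tool", "data": {"targets": [{"tx": 0,"ty": 0,"tz": 0,"ax": 0,"ay": 0,"az": -1},{"tx": 0,"ty": 0,"tz": 0,"ax": 0,"ay": 0,"az": -1},{"tx": 0,"ty": 0,"tz": 0,"ax": 0,"ay": 0,"az": -1},{"tx": 0,"ty": 0,"tz": 0,"ax": 0,"ay": 0,"az": -1},{"tx": 0,"ty": 0,"tz": 0,"ax": 0,"ay": 0,"az": -1}]}}

```text
t: 2.3
tcp_pos: [0.5004, -0.0798, 0.2713]
ee_rot: [[0.443, 0.896, -0.0], [0.896, -0.443, -0.0], [-0.0, -0.0, -1.0]]
ft_force: [-0.4, 0.1, 0.9]
finger_gap: 0.0
grip_force: 0.0
```

Call:
{"op": "servo_tool", "data": {"targets": [{"tx": 0,"ty": 0,"tz": 0,"ax": 0,"ay": 0,"az": -1},{"tx": 0,"ty": 0,"tz": 0,"ax": 0,"ay": 0,"az": -1},{"tx": 0,"ty": 0,"tz": 0,"ax": 0,"ay": 0,"az": -1},{"tx": 0,"ty": 0,"tz": 0,"ax": 0,"ay": 0,"az": -1},{"tx": 0,"ty": 0,"tz": 0,"ax": 0,"ay": 0,"az": -0.5}]}}

```text
t: 2.8
tcp_pos: [0.5003, -0.0798, 0.2713]
ee_rot: [[0.068, 0.998, -0.0], [0.998, -0.068, -0.0], [-0.0, -0.0, -1.0]]
ft_force: [0.6, -0.7, 0.0]
finger_gap: -0.0
grip_force: 0.0
```

```bash
python3 - <<'E'
from h import *
st();w=snap('wrist','w2.png');print(w['mtx'],ray(w,280,210,True))
np.save('w2.npy',w,allow_pickle=True)
E
```

```text
2.8 [ 0.5003 -0.0798  0.2713] [ 0.0676  0.9977 -0.0001  0.9977 -0.0676 -0.0001 -0.0001 -0.0001 -1.    ] [ 0.634  -0.723   0.0091] [-0.0161 -0.0175  0.0195] -0.0004982770921682756 [-0.1808  0.1874  1.6449 -0.0001  1.3094 -0.1132]
[[325.1923   0.     284.0511]
 [  0.     325.1923 208.5502]
 [  0.       0.       1.    ]] (array([ 0.5042, -0.0127,  0.4143]), array([-0.0301, -0.2684, -0.9628]))
```

View pics/w2.png

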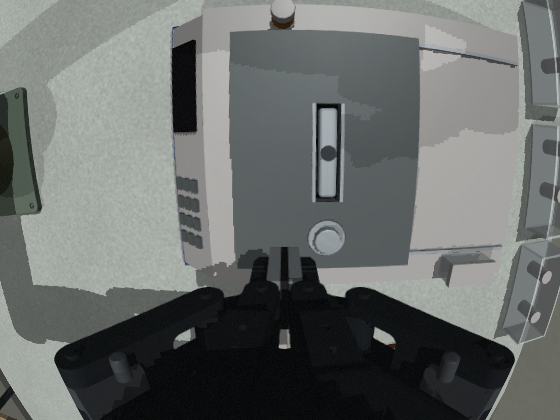

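The wrist view clearly shows the bar from (328,105) to (327,197) with its stem at (328,153), and the button top at about (327,237). The cover corners are at about (231,32) and (420,40).

```bash
python3 - <<'E'
from h import *
w=np.load('w2.npy',allow_pickle=True).item()
g=cv2.cvtColor(w['frame'],cv2.COLOR_RGB2GRAY);hsv=cv2.cvtColor(w['frame'],cv2.COLOR_RGB2HSV)
m=((g>150)).astype(np.uint8);m[:,:300]=0;m[:,350:]=0;m[:95]=0;m[262:]=0
n,l,S,c=cv2.connectedComponentsWithStats(m)
for i in range(1,n):
  if S[i,4]>80: print(S[i],c[i])
P=lambda u,v,z:onz(w,u,v,z,True)
for q in((328.2,153,.1305),(328.5,107,.1305),(327.5,198,.1305),(327,236,.1425),(420,42,.1305),(407,263,.1305),(231,34,.1305),(236,263,.1305)):print(q,P(*q))
t=snap('top')
print(tri(ray(w,328.2,153,True),ray(t,290.7,208.9)),tri(ray(w,327,237,True),ray(t,317,209.4)))
E
```

```text
[313 103   3  99 223] [313.66816143 150.46636771]
[322 109  13  39 476] [327.94747899 127.20168067]
[340 148   4  54 125] [341.52  176.552]
[321 160  14  35 413] [327.50363196 177.38014528]
[309 221  27  28 127] [317.2992126  230.47244094]
[316 230  27  22 351] [328.36467236 239.59259259]
(328.2, 153, 0.1305) [ 0.54121893 -0.04284748  0.1305    ]
(328.5, 107, 0.1305) [ 0.54364893 -0.00242653  0.1305    ]
(327.5, 198, 0.1305) [ 0.53891652 -0.08349379  0.1305    ]
(327, 236, 0.1425) [ 0.53594315 -0.11543014  0.1425    ]
(420, 42, 0.1305) [0.63378866 0.05834033 0.1305    ]
(407, 263, 0.1305) [ 0.61915281 -0.15608556  0.1305    ]
(231, 34, 0.1305) [0.46378746 0.06958527 0.1305    ]
(236, 263, 0.1305) [ 0.44908888 -0.14192617  0.1305    ]
(array([ 0.54296084, -0.04426843,  0.11710667]), np.float64(9.603782555884025e-06)) (array([ 0.53678698, -0.12020109,  0.13216854]), np.float64(0.0007006459942851666))
```

```bash
python3 - <<'E'
from h import *
todo([.536,-.1195,.150])
E
```

```text
units [-0.9269029   0.95881899  3.03155654]
```

Call:
{"op": "servo_tool", "data": {"targets": [{"tx": -0.93,"ty": 0.96,"tz": 0.6,"ax": 0,"ay": 0,"az": 0},{"tx": 0,"ty": 0,"tz": 0.8,"ax": 0,"ay": 0,"az": 0},{"tx": 0,"ty": 0,"tz": 0.8,"ax": 0,"ay": 0,"az": 0},{"tx": 0,"ty": 0,"tz": 0.6,"ax": 0,"ay": 0,"az": 0},{"tx": 0,"ty": 0,"tz": 0.2,"ax": 0,"ay": 0,"az": 0}]}}

```text
t: 3.4
tcp_pos: [0.5293, -0.1135, 0.1522]
ee_rot: [[0.071, 0.997, -0.005], [0.997, -0.071, 0.001], [0.001, -0.005, -1.0]]
ft_force: [-1.2, 0.4, -0.8]
finger_gap: -0.001
grip_force: 0.0
```

```bash
python3 - <<'E'
from h import *
st();w=snap('wrist','w3.png')
s=snap('side')['frame'][160:240,210:330,::-1]
a=cv2.resize(s,(560,373));b=cv2.cvtColor(w['frame'],cv2.COLOR_RGB2BGR)[150:370]
cv2.imwrite('pics/c3.png',np.vstack([a,b]))
E
```

```text
3.4 [ 0.5293 -0.1135  0.1522] [ 0.0712  0.9975 -0.0052  0.9975 -0.0712  0.0011  0.0008 -0.0053 -1.    ] [-1.1585  0.3949 -0.8073] [ 0.0015  0.025  -0.0023] -0.0010002934907916677 [-0.2325  0.3331  1.7577 -0.0001  1.0561 -0.1612]
```

View pics/c3.png

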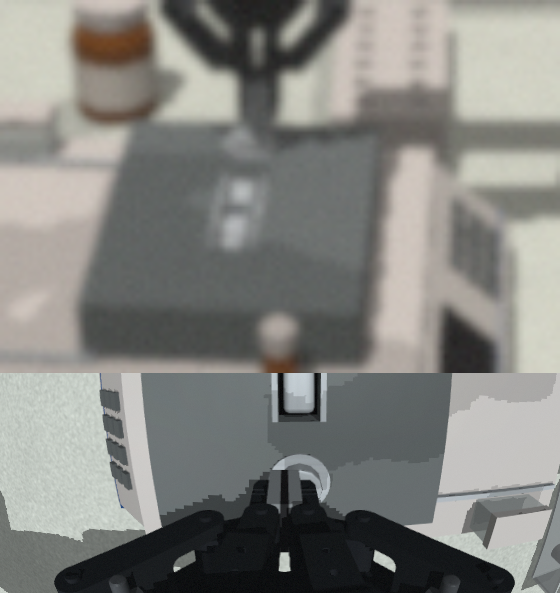

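The fingertips at (284,245) sit left of the button centre at about (301,258). That matches the 7 mm shortfall, so I'll correct it.

```bash
python3 - <<'E'
from h import *
st();todo([.536,-.1195,.1435])
E
```

```text
3.5 [ 0.5304 -0.1137  0.154 ] [ 0.0706  0.9975 -0.0022  0.9975 -0.0706  0.0004  0.0003 -0.0022 -1.    ] [ 0.7072 -0.2863  0.0415] [-0.0641 -0.0503 -0.028 ] -0.002789371690793384 [-0.2323  0.3316  1.7548 -0.0001  1.0574 -0.1616]
units [-0.1355  0.1499  0.2629]
```

Call:
{"op": "servo_tool", "data": {"targets": [{"tx": -0.13,"ty": 0.14,"tz": 0,"ax": 0,"ay": 0,"az": 0},{"tx": 0,"ty": 0,"tz": 0.1,"ax": 0,"ay": 0,"az": 0},{"tx": 0,"ty": 0,"tz": 0.1,"ax": 0,"ay": 0,"az": 0},{"tx": 0,"ty": 0,"tz": 0.05,"ax": 0,"ay": 0,"az": 0},{"tx": 0,"ty": 0,"tz": 0,"ax": 0,"ay": 0,"az": 0}]}}

```text
t: 4.0
tcp_pos: [0.5359, -0.1193, 0.1447]
ee_rot: [[0.07, 0.998, -0.0], [0.998, -0.07, 0.0], [0.0, -0.0, -1.0]]
ft_force: [-0.0, 0.6, -0.1]
finger_gap: -0.001
grip_force: 0.0
```

Call:
{"op": "servo_tool", "data": {"targets": [{"tx": 0,"ty": 0,"tz": 0.03,"ax": 0,"ay": 0,"az": 0},{"tx": 0,"ty": 0,"tz": 0.03,"ax": 0,"ay": 0,"az": 0},{"tx": 0,"ty": 0,"tz": 0.03,"ax": 0,"ay": 0,"az": 0},{"tx": 0,"ty": 0,"tz": 0,"ax": 0,"ay": 0,"az": 0},{"tx": 0,"ty": 0,"tz": 0,"ax": 0,"ay": 0,"az": 0}]}}

```text
t: 4.5
tcp_pos: [0.5362, -0.1194, 0.1417]
ee_rot: [[0.07, 0.998, 0.001], [0.998, -0.07, -0.0], [-0.0, 0.001, -1.0]]
ft_force: [-1.3, 0.9, 4.4]
finger_gap: 0.003
grip_force: 2.4
```

Call:
{"op": "servo_tool", "data": {"targets": [{"tx": 0,"ty": 0,"tz": 0.05,"ax": 0,"ay": 0,"az": 0},{"tx": 0,"ty": 0,"tz": 0,"ax": 0,"ay": 0,"az": 0},{"tx": 0,"ty": 0,"tz": 0.05,"ax": 0,"ay": 0,"az": 0},{"tx": 0,"ty": 0,"tz": 0,"ax": 0,"ay": 0,"az": 0},{"tx": 0,"ty": 0,"tz": 0,"ax": 0,"ay": 0,"az": 0}]}}

```text
t: 5.0
tcp_pos: [0.5362, -0.1194, 0.1372]
ee_rot: [[0.07, 0.998, 0.0], [0.998, -0.07, -0.0], [-0.0, 0.0, -1.0]]
ft_force: [-0.9, 0.3, 3.5]
finger_gap: -0.002
grip_force: 1.7
```

```bash
python3 - <<'E'
from h import *
st();w=snap('wrist','w4.png')
E
```

```text
5.0 [ 0.5362 -0.1194  0.1372] [ 0.0701  0.9975  0.0003  0.9975 -0.0701 -0.0001 -0.      0.0003 -1.    ] [-0.9005  0.3114  3.4691] [ 0.1077  0.0842 -0.0384] -0.001900828171107949 [-0.24    0.3568  1.7636  0.      1.021  -0.1698]
```

Call:
{"op": "servo_tool", "data": {"targets": [{"tx": 0,"ty": 0,"tz": 0.03,"ax": 0,"ay": 0,"az": 0},{"tx": 0,"ty": 0,"tz": 0,"ax": 0,"ay": 0,"az": 0},{"tx": 0,"ty": 0,"tz": 0.02,"ax": 0,"ay": 0,"az": 0},{"tx": 0,"ty": 0,"tz": 0,"ax": 0,"ay": 0,"az": 0},{"tx": 0,"ty": 0,"tz": 0,"ax": 0,"ay": 0,"az": 0}]}}

```text
t: 5.55
tcp_pos: [0.5362, -0.1194, 0.1353]
ee_rot: [[0.07, 0.998, 0.0], [0.998, -0.07, -0.0], [-0.0, 0.0, -1.0]]
ft_force: [-1.3, 0.7, 3.6]
finger_gap: -0.003
grip_force: 2.1
```

```bash
python3 - <<'E'
from h import *
st();w=snap('wrist','w5.png')
s=snap('side')['frame'][160:240,210:330,::-1]
a=cv2.resize(s,(560,373));b=cv2.imread('pics/w5.png')[0:220]
cv2.imwrite('pics/c5.png',np.vstack([a,b]))
E
```

```text
5.55 [ 0.5362 -0.1194  0.1353] [ 0.0701  0.9975  0.0002  0.9975 -0.0701 -0.0001 -0.0001  0.0002 -1.    ] [-1.2675  0.7368  3.6179] [0.1308 0.0485 0.0779] -0.003389982687297686 [-0.24    0.3588  1.7661 -0.      1.0165 -0.1698]
```

View pics/c5.png

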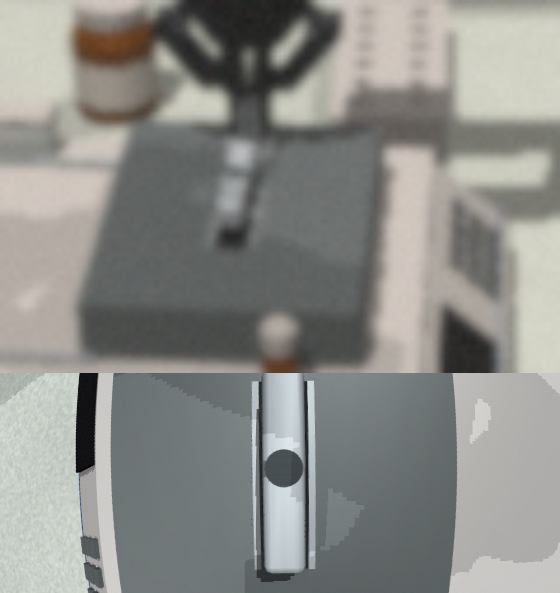

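The handle has popped up: the wrist view has its bar dot at (284,95), level with the tool's centre column. I'll retract and move over the handle.

Call:
{"op": "servo_tool", "data": {"targets": [{"tx": 0,"ty": 0,"tz": -0.2,"ax": 0,"ay": 0,"az": 0},{"tx": 0,"ty": 0,"tz": -0.8,"ax": 0,"ay": 0,"az": 0},{"tx": 0,"ty": 0,"tz": -0.9,"ax": 0,"ay": 0,"az": 0},{"tx": 0,"ty": 0,"tz": -0.6,"ax": 0,"ay": 0,"az": 0},{"tx": 0,"ty": 0,"tz": 0,"ax": 0,"ay": 0,"az": 0}]}}

```text
t: 6.15
tcp_pos: [0.5378, -0.1199, 0.239]
ee_rot: [[0.07, 0.998, 0.007], [0.998, -0.07, -0.002], [-0.002, 0.007, -1.0]]
ft_force: [-0.1, -0.4, -0.1]
finger_gap: -0.001
grip_force: 0.0
```

```bash
cat > bar.py <<'E'
from h import *
import sys
def bar(w,z=.1585,show=None):
    g=cv2.GaussianBlur(cv2.cvtColor(w['frame'],cv2.COLOR_RGB2GRAY),(3,3),0)
    m=(g>140).astype(np.uint8);m[:,:230]=0;m[:,340:]=0
    n,l,S,c=cv2.connectedComponentsWithStats(m)
    for i in range(1,n):
        if S[i,4]>100: print(S[i],c[i])
    return g
w5=snap('wrist','w6.png');bar(w5);st();np.save('w6.npy',w5,allow_pickle=True)
g=cv2.cvtColor(w5['frame'],cv2.COLOR_RGB2GRAY)
d=((g<100)).astype(np.uint8);d[:,:275]=0;d[:,330:]=0
n,l,S,c=cv2.connectedComponentsWithStats(d)
for i in range(1,n):
    if 100<S[i,4]<2500: print('dark',S[i],c[i])
E
python3 bar.py
```

```text
[262  53   4  63 138] [262.99275362  76.36956522]
[271  52  19  48 847] [280.04486423  75.04604486]
[296  53   3  81 202] [297.09405941  87.65346535]
[272 114  19  48 857] [280.92415403 138.06651109]
[262 188  36  32 202] [272.3960396  197.86633663]
[268 197  35  29 680] [283.70882353 211.11176471]
[230 245  46  21 323] [245.625387   250.84520124]
[ 292  244   48   52 1225] [325.42857143 264.19918367]
[280 330  10  18 154] [284.05194805 338.96753247]
6.2 [ 0.5366 -0.1196  0.2367] [ 0.0702  0.9975  0.0029  0.9975 -0.0702 -0.001  -0.0008  0.003  -1.    ] [-0.2475  0.5961 -1.1536] [-0.0509  0.0236  0.0638] 0.0015430253136311236 [-0.2401  0.2751  1.6152 -0.0003  1.2483 -0.1698]
```

View pics/w6.png

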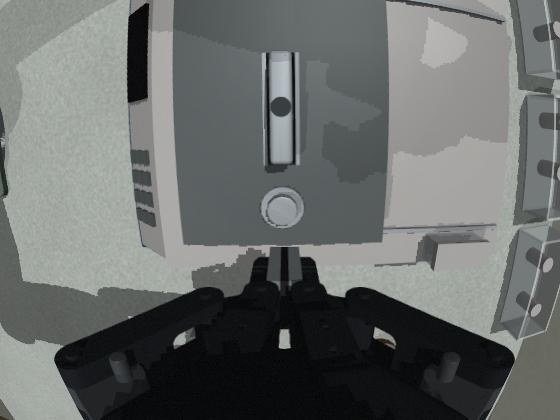

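The handle stays up. The bar runs from (280,52) to (281,164), with its axis dot at about (280.5,107). I'll open the fingers, move over the handle and measure with the arm settled.

Call:
{"op": "servo_tool", "data": {"targets": [{"tx": 0,"ty": 0,"tz": 0,"ax": 0,"ay": 0,"az": 0},{"tx": 0,"ty": 0,"tz": 0,"ax": 0,"ay": 0,"az": 0},{"tx": 0,"ty": 0,"tz": 0,"ax": 0,"ay": 0,"az": 0},{"tx": 0,"ty": 0,"tz": 0,"ax": 0,"ay": 0,"az": 0},{"tx": 0,"ty": 0,"tz": 0,"ax": 0,"ay": 0,"az": 0}]}}

```text
t: 6.7
tcp_pos: [0.536, -0.1193, 0.2347]
ee_rot: [[0.07, 0.998, -0.001], [0.998, -0.07, 0.0], [0.0, -0.001, -1.0]]
ft_force: [-0.7, 0.2, 0.3]
finger_gap: -0.002
grip_force: 0.0
```

```bash
python3 bar.py; python3 - <<'E'
from h import *
w=np.load('w6.npy',allow_pickle=True).item();t=snap('top');
g=cv2.cvtColor(w['frame'],cv2.COLOR_RGB2GRAY)
for v in(65,85,130,150):print(v,g[v,258:304])
for u in(278,284):print(u,g[45:60,u],g[155:175,u])
E
```

```text
[265  53   4  79 189] [266.38624339  85.18518519]
[275  52  19  48 856] [283.97429907  74.98831776]
[300  52   3  96 226] [301.04424779  91.00442478]
[275 115  20  48 881] [284.62656073 138.67763905]
[265 190  31  33 206] [274.8592233  199.82038835]
[272 199  35  30 703] [287.23186344 213.44807966]
[ 300  247   40   49 1118] [326.0822898  265.88729875]
[230 248  17  19 183] [235.43169399 254.53005464]
[280 330  10  18 156] [284.06410256 338.94871795]
6.75 [ 0.5361 -0.1194  0.2349] [ 0.0701  0.9975 -0.0005  0.9975 -0.0701  0.      0.     -0.0005 -1.    ] [ 0.2209 -0.6061  0.4296] [-0.0074  0.0098 -0.0022] -0.0016493321017037811 [-0.24    0.277   1.617  -0.0001  1.2482 -0.1698]
65 [109 109 108 109 109 110 110 140 177 176 166 119  34  38  70 114 141 159
 173 173 174 176 180 180 182 183 185 187 189 190 189 189 188 185 172 152
 129  92  19  17  73 138 163 163 153 111]
85 [106 106 104 106 105 105 106 142 174 172 132  65  28  15  55 115 134 154
 170 172 174 175 177 179 180 181 185 186 188 189 189 187 185 182 175 158
 136 105  24  16  59 133 156 156 145 115]
130 [100 100 101 100  99 100 101  94 152 161  94  90  58  17  29  80 127 142
 157 168 170 171 173 174 173 173 173 175 175 176 175 175 172 170 164 156
 145 123  72  21  23 104 139 145 145 122]
150 [ 96  99  98  98  97  98  99 102 129 151  93  91  73  21   9  63 113 136
 151 162 166 167 166 170 166 166 164 167 168 169 168 168 166 163 158 150
 142 124  81  27  23  94 133 142 141 117]
278 [102 102 101 101 102 107 135 142 152 153 153 152 154 153 153] [165 165 164 166 164 164 163 158 140 122  84  50  51  54  54  54  53  55
  54  90]
284 [102 104 102 104 103 118 137 149 163 165 163 164 164 164 164] [163 164 162 162 161 162 161 154 137 120  80  48  48  53  53  52  52  54
  53  88]
```

```bash
python3 - <<'E'
from h import *
w=np.load('w6.npy',allow_pickle=True).item();np.set_printoptions(precision=4,suppress=True)
P=lambda u,v,z=.1585:onz(w,u,v,z,True)
a,b=P(283.6,51.5),P(284.8,164.5);print(a,b,(a+b)/2,np.linalg.norm(a-b),(a-b)[:2]/np.linalg.norm(a-b))
print('dot',P(284.3,107)); print('button',P(287,212,.1425))
s=snap('side');t=snap('top')
todo([*((a+b)/2)[:2],.19])
E
```

```text
[ 0.5432 -0.0046  0.1585] [ 0.5386 -0.0816  0.1585] [ 0.5409 -0.0431  0.1585] 0.07712112355073349 [0.0601 0.9982]
dot [ 0.541  -0.0427  0.1585]
button [ 0.5376 -0.1197  0.1425]
units [ 1.9107 -0.0153  1.13  ]
```

Call:
{"op": "servo_tool", "data": {"targets": [{"tx": 0.6,"ty": 0,"tz": 0,"ax": 0,"ay": 0,"az": 0},{"tx": 0.7,"ty": -0.01,"tz": 0,"ax": 0,"ay": 0,"az": 0.05},{"tx": 0.6,"ty": 0,"tz": 0.2,"ax": 0,"ay": 0,"az": 0},{"tx": 0,"ty": 0,"tz": 0.6,"ax": 0,"ay": 0,"az": 0},{"tx": 0,"ty": 0,"tz": 0.3,"ax": 0,"ay": 0,"az": 0}], "hand": 40, "newtons": 20}}

```text
t: 7.4
tcp_pos: [0.5404, -0.0428, 0.1898]
ee_rot: [[0.073, 0.997, -0.002], [0.997, -0.073, 0.0], [-0.0, -0.002, -1.0]]
ft_force: [-0.0, -0.2, 0.2]
finger_gap: 0.472
grip_force: 0.0
```

Call:
{"op": "servo_tool", "data": {"targets": [{"tx": 0,"ty": 0,"tz": 0,"ax": 0,"ay": 0,"az": 0},{"tx": 0,"ty": 0,"tz": 0,"ax": 0,"ay": 0,"az": 0},{"tx": 0,"ty": 0,"tz": 0,"ax": 0,"ay": 0,"az": 0},{"tx": 0,"ty": 0,"tz": 0,"ax": 0,"ay": 0,"az": 0},{"tx": 0,"ty": 0,"tz": 0,"ax": 0,"ay": 0,"az": 0}]}}

```text
t: 7.9
tcp_pos: [0.5415, -0.0438, 0.1919]
ee_rot: [[0.075, 0.997, 0.001], [0.997, -0.075, -0.0], [-0.0, 0.001, -1.0]]
ft_force: [0.0, 0.3, -0.3]
finger_gap: 0.47
grip_force: 0.0
```

```bash
python3 - <<'E'
from h import *
st();todo([.5411,-.043,.134]);snap('wrist','w7.png')
E
```

```text
7.9 [ 0.5415 -0.0438  0.1919] [ 0.0749  0.9972  0.0013  0.9972 -0.0749 -0.0002 -0.0001  0.0013 -1.    ] [ 0.0114  0.2768 -0.259 ] [ 0.0244 -0.0378 -0.016 ] 0.4704020405229124 [-0.1019  0.2979  1.7005 -0.0001  1.1419 -0.0269]
units [ 0.0197 -0.0127  1.4467]
```

View pics/w7.png

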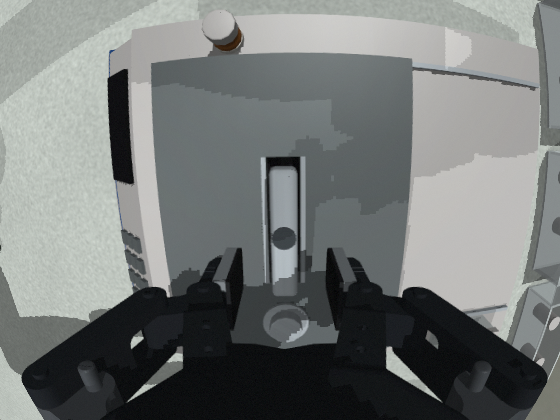

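The bar (u 270-298) is centred between the open fingers (u 241-328), so I can descend.

Call:
{"op": "servo_tool", "data": {"targets": [{"tx": 0.02,"ty": -0.01,"tz": 0.3,"ax": 0,"ay": 0,"az": -0.15},{"tx": 0,"ty": 0,"tz": 0.5,"ax": 0,"ay": 0,"az": 0},{"tx": 0,"ty": 0,"tz": 0.4,"ax": 0,"ay": 0,"az": 0},{"tx": 0,"ty": 0,"tz": 0.2,"ax": 0,"ay": 0,"az": 0},{"tx": 0,"ty": 0,"tz": 0,"ax": 0,"ay": 0,"az": 0}]}}

```text
t: 8.45
tcp_pos: [0.5399, -0.0426, 0.1337]
ee_rot: [[0.061, 0.998, -0.003], [0.998, -0.061, 0.0], [0.0, -0.003, -1.0]]
ft_force: [-0.6, -1.1, 0.7]
finger_gap: 0.47
grip_force: 0.0
```

Call:
{"op": "servo_tool", "data": {"targets": [{"tx": 0,"ty": 0,"tz": 0,"ax": 0,"ay": 0,"az": 0},{"tx": 0,"ty": 0,"tz": 0,"ax": 0,"ay": 0,"az": 0},{"tx": 0,"ty": 0,"tz": 0,"ax": 0,"ay": 0,"az": 0},{"tx": 0,"ty": 0,"tz": 0,"ax": 0,"ay": 0,"az": 0},{"tx": 0,"ty": 0,"tz": 0,"ax": 0,"ay": 0,"az": 0}], "hand": 19}}

```text
t: 8.95
tcp_pos: [0.5409, -0.0427, 0.1356]
ee_rot: [[0.061, 0.998, 0.001], [0.998, -0.061, -0.0], [-0.0, 0.001, -1.0]]
ft_force: [-1.1, -0.4, 0.8]
finger_gap: 0.224
grip_force: 0.0
```

```bash
python3 - <<'E'
from h import *
st()
E
```

```text
8.95 [ 0.5409 -0.0427  0.1356] [ 0.0614  0.9981  0.0007  0.9981 -0.0614 -0.0002 -0.0001  0.0007 -1.    ] [-1.0687 -0.4253  0.8446] [-0.0414 -0.0677 -0.0028] 0.22414370406110248 [-0.1     0.3487  1.7814 -0.0001  1.0108 -0.0385]
```

Next I'll close in small steps, with a 1 mm lower height.

Call:
{"op": "servo_tool", "data": {"targets": [{"tx": 0,"ty": 0,"tz": 0.03,"ax": 0,"ay": 0,"az": 0},{"tx": 0,"ty": 0,"tz": 0,"ax": 0,"ay": 0,"az": 0},{"tx": 0,"ty": 0,"tz": 0,"ax": 0,"ay": 0,"az": 0},{"tx": 0,"ty": 0,"tz": 0,"ax": 0,"ay": 0,"az": 0},{"tx": 0,"ty": 0,"tz": 0,"ax": 0,"ay": 0,"az": 0}], "hand": 17.2}}

```text
t: 9.45
tcp_pos: [0.5408, -0.0427, 0.134]
ee_rot: [[0.061, 0.998, -0.0], [0.998, -0.061, -0.0], [-0.0, 0.0, -1.0]]
ft_force: [0.8, -0.3, -0.4]
finger_gap: 0.201
grip_force: 0.0
```

Call:
{"op": "servo_tool", "data": {"targets": [{"tx": 0,"ty": 0,"tz": 0,"ax": 0,"ay": 0,"az": 0},{"tx": 0,"ty": 0,"tz": 0,"ax": 0,"ay": 0,"az": 0},{"tx": 0,"ty": 0,"tz": 0,"ax": 0,"ay": 0,"az": 0},{"tx": 0,"ty": 0,"tz": 0,"ax": 0,"ay": 0,"az": 0},{"tx": 0,"ty": 0,"tz": 0,"ax": 0,"ay": 0,"az": 0}], "hand": 16.4}}

```text
t: 9.95
tcp_pos: [0.541, -0.0427, 0.1341]
ee_rot: [[0.061, 0.998, 0.001], [0.998, -0.061, -0.0], [-0.0, 0.001, -1.0]]
ft_force: [1.0, -0.8, 0.4]
finger_gap: 0.191
grip_force: 0.6
```

```bash
python3 - <<'E'
from h import *
st()
E
```

```text
9.95 [ 0.541  -0.0427  0.1341] [ 0.0614  0.9981  0.0006  0.9981 -0.0614 -0.0001 -0.0001  0.0006 -1.    ] [ 0.9624 -0.7924  0.4164] [ 0.0233 -0.1442  0.0385] 0.19148827715661193 [-0.1     0.3504  1.783  -0.0001  1.0076 -0.0385]
```

Call:
{"op": "servo_tool", "data": {"targets": [{"tx": 0,"ty": 0,"tz": 0,"ax": 0,"ay": 0,"az": 0},{"tx": 0,"ty": 0,"tz": 0,"ax": 0,"ay": 0,"az": 0},{"tx": 0,"ty": 0,"tz": 0,"ax": 0,"ay": 0,"az": 0},{"tx": 0,"ty": 0,"tz": 0,"ax": 0,"ay": 0,"az": 0},{"tx": 0,"ty": 0,"tz": 0,"ax": 0,"ay": 0,"az": 0}], "hand": 10, "newtons": 40}}

```text
t: 10.45
tcp_pos: [0.5411, -0.0428, 0.1342]
ee_rot: [[0.061, 0.998, 0.001], [0.998, -0.061, -0.0], [-0.0, 0.001, -1.0]]
ft_force: [2.5, -0.8, 1.0]
finger_gap: 0.179
grip_force: 39.9
```

```bash
python3 - <<'E'
from h import *
st()
E
```

```text
10.45 [ 0.5411 -0.0428  0.1342] [ 0.0614  0.9981  0.0009  0.9981 -0.0614 -0.0002 -0.0001  0.0009 -1.    ] [ 2.4683 -0.7764  1.0275] [-0.0526 -0.4113  0.0647] 0.17865055542690167 [-0.1     0.3503  1.7829 -0.0001  1.0076 -0.0385]
```

Call:
{"op": "servo_tool", "data": {"targets": [{"tx": 0,"ty": 0,"tz": 0,"ax": 0,"ay": 0,"az": 0.4},{"tx": 0,"ty": 0,"tz": 0,"ax": 0,"ay": 0,"az": 0.4},{"tx": 0,"ty": 0,"tz": 0,"ax": 0,"ay": 0,"az": 0.4},{"tx": 0,"ty": 0,"tz": 0,"ax": 0,"ay": 0,"az": 0.4},{"tx": 0,"ty": 0,"tz": 0,"ax": 0,"ay": 0,"az": 0.4}]}}

```text
t: 10.95
tcp_pos: [0.5411, -0.0427, 0.1342]
ee_rot: [[0.234, 0.972, 0.001], [0.972, -0.234, -0.001], [-0.0, 0.001, -1.0]]
ft_force: [1.8, 0.0, 0.5]
finger_gap: 0.175
grip_force: 40.0
```

```bash
cat > av.py <<'E'
from h import *
np.set_printoptions(precision=3,suppress=True)
L=[]
for i in range(6): s=readout.observe();L.append(np.r_[s['ft_force'],s['ft_torque']]);eyes.snapshot('wrist')
L=np.array(L);R=s['ee_rot'];m=L.mean(0)
print(s['t'],'F',m[:3],'Ftool',R.T@m[:3],'T',m[3:],'sd',L.std(0)[5],'tcp',s['tcp_pos'],'cw deg',np.degrees(np.arctan2(R[0,0],R[1,0])),'grip',s['grip_force'],s['finger_gap'],s['joints'][5])
E
python3 av.py
```

```text
11.2 F [2.247 0.117 1.155] Ftool [ 0.637  2.159 -1.153] T [-0.012 -0.38   0.416] sd 0.030319061957289915 tcp [ 0.541 -0.043  0.134] cw deg 13.4622722345967 grip 40.06220519542694 0.17388177672656252 0.13516767419127146
```

Call:
{"op": "servo_tool", "data": {"targets": [{"tx": 0,"ty": 0,"tz": 0,"ax": 0,"ay": 0,"az": 0.4},{"tx": 0,"ty": 0,"tz": 0,"ax": 0,"ay": 0,"az": 0.4},{"tx": 0,"ty": 0,"tz": 0,"ax": 0,"ay": 0,"az": 0.4},{"tx": 0,"ty": 0,"tz": 0,"ax": 0,"ay": 0,"az": 0.4},{"tx": 0,"ty": 0,"tz": 0,"ax": 0,"ay": 0,"az": 0.4}]}}

```text
t: 11.75
tcp_pos: [0.5411, -0.0428, 0.1342]
ee_rot: [[0.4, 0.917, 0.001], [0.917, -0.4, -0.0], [0.0, 0.001, -1.0]]
ft_force: [2.7, -0.7, 1.2]
finger_gap: 0.177
grip_force: 40.1
```

Call:
{"op": "servo_tool", "data": {"targets": [{"tx": 0,"ty": 0,"tz": 0,"ax": 0,"ay": 0,"az": 0.4},{"tx": 0,"ty": 0,"tz": 0,"ax": 0,"ay": 0,"az": 0.4},{"tx": 0,"ty": 0,"tz": 0,"ax": 0,"ay": 0,"az": 0.4},{"tx": 0,"ty": 0,"tz": 0,"ax": 0,"ay": 0,"az": 0.4},{"tx": 0,"ty": 0,"tz": 0,"ax": 0,"ay": 0,"az": 0.2}]}}

```text
t: 12.25
tcp_pos: [0.5411, -0.0427, 0.1342]
ee_rot: [[0.538, 0.843, 0.001], [0.843, -0.538, -0.0], [0.0, 0.001, -1.0]]
ft_force: [1.9, -0.5, 2.3]
finger_gap: 0.174
grip_force: 40.1
```

```bash
python3 av.py
```

```text
12.5 F [ 2.585 -0.042  1.904] Ftool [ 1.354  2.204 -1.902] T [ 0.037 -0.494  0.415] sd 0.023221915867504297 tcp [ 0.541 -0.043  0.134] cw deg 32.49627091227259 grip 40.19106924533844 0.18227198607181833 0.467183639093758
```

Call:
{"op": "servo_tool", "data": {"targets": [{"tx": 0,"ty": 0,"tz": 0,"ax": 0,"ay": 0,"az": 0.2},{"tx": 0,"ty": 0,"tz": 0,"ax": 0,"ay": 0,"az": 0.2},{"tx": 0,"ty": 0,"tz": 0,"ax": 0,"ay": 0,"az": 0.2},{"tx": 0,"ty": 0,"tz": 0,"ax": 0,"ay": 0,"az": 0.2},{"tx": 0,"ty": 0,"tz": 0,"ax": 0,"ay": 0,"az": 0}]}}

```text
t: 13.05
tcp_pos: [0.5411, -0.0427, 0.1342]
ee_rot: [[0.596, 0.803, 0.001], [0.803, -0.596, -0.0], [0.0, 0.001, -1.0]]
ft_force: [3.9, 0.3, 3.5]
finger_gap: 0.18
grip_force: 40.3
```

```bash
python3 av.py
```

```text
13.3 F [ 3.948 -0.174  3.388] Ftool [ 2.211  3.278 -3.385] T [ 0.029 -0.65   0.414] sd 0.03192782478139717 tcp [ 0.541 -0.043  0.134] cw deg 36.52459936754044 grip 40.376041531562805 0.1760280847038945 0.5374935722462598
```

Call:
{"op": "servo_tool", "data": {"targets": [{"tx": 0.005,"ty": 0.007,"tz": 0,"ax": 0,"ay": 0,"az": 0.2},{"tx": 0,"ty": 0,"tz": 0,"ax": 0,"ay": 0,"az": 0.2},{"tx": 0,"ty": 0,"tz": 0,"ax": 0,"ay": 0,"az": 0.2},{"tx": 0,"ty": 0,"tz": 0,"ax": 0,"ay": 0,"az": 0.2},{"tx": 0,"ty": 0,"tz": 0,"ax": 0,"ay": 0,"az": 0}]}}

```text
t: 13.85
tcp_pos: [0.5411, -0.0427, 0.134]
ee_rot: [[0.65, 0.76, -0.0], [0.76, -0.65, -0.0], [-0.0, 0.0, -1.0]]
ft_force: [4.0, -0.0, 3.4]
finger_gap: 0.176
grip_force: 40.4
```

```bash
python3 av.py
```

```text
14.1 F [ 3.674 -0.146  3.645] Ftool [ 2.276  2.887 -3.645] T [ 0.007 -0.583  0.378] sd 0.02559589297963778 tcp [ 0.541 -0.043  0.134] cw deg 40.52950822356136 grip 40.37464499473572 0.17929840774771066 0.6074211224596644
```

Call:
{"op": "servo_tool", "data": {"targets": [{"tx": 0,"ty": 0,"tz": 0,"ax": 0,"ay": 0,"az": 0.2},{"tx": 0,"ty": 0,"tz": 0,"ax": 0,"ay": 0,"az": 0.2},{"tx": 0,"ty": 0,"tz": 0,"ax": 0,"ay": 0,"az": 0.2},{"tx": 0,"ty": 0,"tz": 0,"ax": 0,"ay": 0,"az": 0.2},{"tx": 0,"ty": 0,"tz": 0,"ax": 0,"ay": 0,"az": 0}]}}

```text
t: 14.65
tcp_pos: [0.5411, -0.0427, 0.134]
ee_rot: [[0.702, 0.713, -0.0], [0.713, -0.702, -0.0], [-0.0, -0.0, -1.0]]
ft_force: [3.2, -0.4, 3.4]
finger_gap: 0.175
grip_force: 40.4
```

```bash
python3 av.py
```

```text
14.9 F [3.048 0.088 4.041] Ftool [ 2.2    2.111 -4.041] T [ 0.02  -0.554  0.396] sd 0.03112350098555942 tcp [ 0.541 -0.043  0.134] cw deg 44.524276976010995 grip 40.37559986114502 0.17808495126236373 0.6771974449279742
```

Call:
{"op": "servo_tool", "data": {"targets": [{"tx": 0,"ty": 0,"tz": 0,"ax": 0,"ay": 0,"az": 0.2},{"tx": 0,"ty": 0,"tz": 0,"ax": 0,"ay": 0,"az": 0.2},{"tx": 0,"ty": 0,"tz": 0,"ax": 0,"ay": 0,"az": 0.2},{"tx": 0,"ty": 0,"tz": 0,"ax": 0,"ay": 0,"az": 0.2},{"tx": 0,"ty": 0,"tz": 0,"ax": 0,"ay": 0,"az": 0}]}}

```text
t: 15.45
tcp_pos: [0.5411, -0.0427, 0.134]
ee_rot: [[0.75, 0.662, -0.0], [0.662, -0.75, -0.0], [-0.0, -0.0, -1.0]]
ft_force: [2.2, -0.6, 3.3]
finger_gap: 0.181
grip_force: 40.4
```

```bash
python3 av.py
```

```text
15.7 F [2.713 0.159 3.512] Ftool [ 2.138  1.678 -3.512] T [ 0.047 -0.505  0.391] sd 0.0371568657120195 tcp [ 0.541 -0.043  0.134] cw deg 48.52748773376532 grip 40.37550151348114 0.18198321800663633 0.7470469521243089
```

Call:
{"op": "servo_tool", "data": {"targets": [{"tx": 0,"ty": 0,"tz": 0,"ax": 0,"ay": 0,"az": 0.2},{"tx": 0,"ty": 0,"tz": 0,"ax": 0,"ay": 0,"az": 0.2},{"tx": 0,"ty": 0,"tz": 0,"ax": 0,"ay": 0,"az": 0.2},{"tx": 0,"ty": 0,"tz": 0,"ax": 0,"ay": 0,"az": 0.2},{"tx": 0,"ty": 0,"tz": 0,"ax": 0,"ay": 0,"az": 0}]}}

```text
t: 16.25
tcp_pos: [0.5411, -0.0427, 0.134]
ee_rot: [[0.794, 0.608, -0.0], [0.608, -0.794, -0.0], [-0.0, -0.0, -1.0]]
ft_force: [2.1, -0.4, 3.7]
finger_gap: 0.176
grip_force: 40.4
```

```bash
python3 av.py
```

```text
16.5 F [2.729 0.103 3.284] Ftool [ 2.228  1.579 -3.284] T [ 0.072 -0.482  0.383] sd 0.02960277642358877 tcp [ 0.541 -0.043  0.134] cw deg 52.524758238471534 grip 40.370973944664 0.17564841631752687 0.8167878675878377
```

Call:
{"op": "servo_tool", "data": {"targets": [{"tx": 0,"ty": 0,"tz": 0,"ax": 0,"ay": 0,"az": 0.2},{"tx": 0,"ty": 0,"tz": 0,"ax": 0,"ay": 0,"az": 0.2},{"tx": 0,"ty": 0,"tz": 0,"ax": 0,"ay": 0,"az": 0.2},{"tx": 0,"ty": 0,"tz": 0,"ax": 0,"ay": 0,"az": 0.2},{"tx": 0,"ty": 0,"tz": 0,"ax": 0,"ay": 0,"az": 0}]}}

```text
t: 17.05
tcp_pos: [0.5412, -0.0427, 0.134]
ee_rot: [[0.834, 0.551, -0.0], [0.551, -0.834, -0.0], [-0.0, 0.0, -1.0]]
ft_force: [2.8, 0.4, 3.7]
finger_gap: 0.176
grip_force: 40.4
```

```bash
python3 av.py
```

```text
17.3 F [2.556 0.131 3.655] Ftool [ 2.204  1.301 -3.655] T [ 0.093 -0.462  0.38 ] sd 0.016365657913537834 tcp [ 0.541 -0.043  0.134] cw deg 56.52280320529122 grip 40.36746025085449 0.18180082389636754 0.886599735772085
```

Call:
{"op": "servo_tool", "data": {"targets": [{"tx": 0,"ty": 0,"tz": 0,"ax": 0,"ay": 0,"az": 0.2},{"tx": 0,"ty": 0,"tz": 0,"ax": 0,"ay": 0,"az": 0.2},{"tx": 0,"ty": 0,"tz": 0,"ax": 0,"ay": 0,"az": 0.2},{"tx": 0,"ty": 0,"tz": 0,"ax": 0,"ay": 0,"az": 0.2},{"tx": 0,"ty": 0,"tz": 0,"ax": 0,"ay": 0,"az": 0}]}}

```text
t: 17.85
tcp_pos: [0.5412, -0.0427, 0.134]
ee_rot: [[0.871, 0.492, 0.0], [0.492, -0.871, -0.0], [0.0, 0.0, -1.0]]
ft_force: [3.2, 0.8, 4.2]
finger_gap: 0.181
grip_force: 40.4
```

```bash
python3 av.py
```

```text
18.1 F [2.94  0.333 3.741] Ftool [ 2.724  1.156 -3.74 ] T [ 0.083 -0.455  0.376] sd 0.025618384306033734 tcp [ 0.541 -0.043  0.134] cw deg 60.52629588167854 grip 40.364910364151 0.17935718430425304 0.9564459803380123
```

Call:
{"op": "servo_tool", "data": {"targets": [{"tx": 0,"ty": 0,"tz": 0,"ax": 0,"ay": 0,"az": 0.2},{"tx": 0,"ty": 0,"tz": 0,"ax": 0,"ay": 0,"az": 0.2},{"tx": 0,"ty": 0,"tz": 0,"ax": 0,"ay": 0,"az": 0.2},{"tx": 0,"ty": 0,"tz": 0,"ax": 0,"ay": 0,"az": 0.2},{"tx": 0,"ty": 0,"tz": 0,"ax": 0,"ay": 0,"az": 0}]}}

```text
t: 18.65
tcp_pos: [0.5412, -0.0427, 0.1341]
ee_rot: [[0.903, 0.43, 0.0], [0.43, -0.903, -0.0], [0.0, 0.0, -1.0]]
ft_force: [2.4, -0.2, 3.6]
finger_gap: 0.18
grip_force: 40.4
```

```bash
python3 av.py
```

```text
18.9 F [2.33  0.538 4.198] Ftool [ 2.335  0.516 -4.198] T [ 0.104 -0.482  0.406] sd 0.03301885852758911 tcp [ 0.541 -0.043  0.134] cw deg 64.52615608846634 grip 40.36201000213623 0.17986897949519623 1.026266596596139
```

Call:
{"op": "servo_tool", "data": {"targets": [{"tx": 0,"ty": 0,"tz": 0,"ax": 0,"ay": 0,"az": 0.2},{"tx": 0,"ty": 0,"tz": 0,"ax": 0,"ay": 0,"az": 0.2},{"tx": 0,"ty": 0,"tz": 0,"ax": 0,"ay": 0,"az": 0.2},{"tx": 0,"ty": 0,"tz": 0,"ax": 0,"ay": 0,"az": 0},{"tx": 0,"ty": 0,"tz": 0,"ax": 0,"ay": 0,"az": 0}]}}

```text
t: 19.45
tcp_pos: [0.5411, -0.0427, 0.134]
ee_rot: [[0.924, 0.382, -0.0], [0.382, -0.924, -0.0], [-0.0, 0.0, -1.0]]
ft_force: [1.7, 0.5, 4.0]
finger_gap: 0.177
grip_force: 40.4
```

```bash
python3 av.py
```

```text
19.7 F [2.591 0.066 3.751] Ftool [ 2.419  0.93  -3.751] T [ 0.116 -0.47   0.368] sd 0.03636891075267523 tcp [ 0.541 -0.043  0.134] cw deg 67.52287057598181 grip 40.358811020851135 0.17964758312692108 1.078580937485219
```

Still only drag, so I'll continue.

Call:
{"op": "servo_tool", "data": {"targets": [{"tx": 0,"ty": 0,"tz": 0,"ax": 0,"ay": 0,"az": 0.2},{"tx": 0,"ty": 0,"tz": 0,"ax": 0,"ay": 0,"az": 0.2},{"tx": 0,"ty": 0,"tz": 0,"ax": 0,"ay": 0,"az": 0.2},{"tx": 0,"ty": 0,"tz": 0,"ax": 0,"ay": 0,"az": 0.2},{"tx": 0,"ty": 0,"tz": 0,"ax": 0,"ay": 0,"az": 0}]}}

```text
t: 20.25
tcp_pos: [0.5412, -0.0427, 0.134]
ee_rot: [[0.949, 0.316, -0.0], [0.316, -0.949, -0.0], [-0.0, 0.0, -1.0]]
ft_force: [2.8, 0.3, 3.2]
finger_gap: 0.177
grip_force: 40.4
```

```bash
python3 av.py
```

```text
20.5 F [2.796 0.519 3.37 ] Ftool [ 2.816  0.394 -3.37 ] T [ 0.112 -0.48   0.4  ] sd 0.021693797356632457 tcp [ 0.541 -0.043  0.134] cw deg 71.5218297711279 grip 40.35739839076996 0.17854368274852 1.1484154854983633
```

Call:
{"op": "servo_tool", "data": {"targets": [{"tx": 0,"ty": 0,"tz": 0,"ax": 0,"ay": 0,"az": 0.2},{"tx": 0,"ty": 0,"tz": 0,"ax": 0,"ay": 0,"az": 0.2},{"tx": 0,"ty": 0,"tz": 0,"ax": 0,"ay": 0,"az": 0.2},{"tx": 0,"ty": 0,"tz": 0,"ax": 0,"ay": 0,"az": 0},{"tx": 0,"ty": 0,"tz": 0,"ax": 0,"ay": 0,"az": 0}]}}

```text
t: 21.05
tcp_pos: [0.5412, -0.0427, 0.134]
ee_rot: [[0.964, 0.267, 0.0], [0.267, -0.964, -0.0], [0.0, 0.0, -1.0]]
ft_force: [3.9, -0.2, 3.6]
finger_gap: 0.177
grip_force: 40.4
```

```bash
python3 av.py
```

```text
21.3 F [2.834 0.436 3.669] Ftool [ 2.848  0.336 -3.669] T [ 0.131 -0.47   0.398] sd 0.03713796288322883 tcp [ 0.541 -0.043  0.134] cw deg 74.52391286186092 grip 40.35581946372986 0.17693542471259122 1.2007848256209552
```

Call:
{"op": "servo_tool", "data": {"targets": [{"tx": 0,"ty": 0,"tz": 0,"ax": 0,"ay": 0,"az": 0.2},{"tx": 0,"ty": 0,"tz": 0,"ax": 0,"ay": 0,"az": 0.2},{"tx": 0,"ty": 0,"tz": 0,"ax": 0,"ay": 0,"az": 0.2},{"tx": 0,"ty": 0,"tz": 0,"ax": 0,"ay": 0,"az": 0},{"tx": 0,"ty": 0,"tz": 0,"ax": 0,"ay": 0,"az": 0}]}}

```text
t: 21.85
tcp_pos: [0.5412, -0.0427, 0.134]
ee_rot: [[0.976, 0.216, 0.0], [0.216, -0.976, -0.0], [0.0, 0.0, -1.0]]
ft_force: [2.7, 1.6, 2.8]
finger_gap: 0.182
grip_force: 40.4
```

```bash
python3 av.py
```

```text
22.1 F [2.687 0.701 3.605] Ftool [ 2.775 -0.104 -3.605] T [ 0.133 -0.464  0.403] sd 0.02925852282582723 tcp [ 0.541 -0.043  0.134] cw deg 77.52492325643391 grip 40.35464823246002 0.17227830646870287 1.2531453641098664
```

Call:
{"op": "servo_tool", "data": {"targets": [{"tx": 0,"ty": 0,"tz": 0,"ax": 0,"ay": 0,"az": 0.2},{"tx": 0,"ty": 0,"tz": 0,"ax": 0,"ay": 0,"az": 0.2},{"tx": 0,"ty": 0,"tz": 0,"ax": 0,"ay": 0,"az": 0.2},{"tx": 0,"ty": 0,"tz": 0,"ax": 0,"ay": 0,"az": 0},{"tx": 0,"ty": 0,"tz": 0,"ax": 0,"ay": 0,"az": 0}]}}

```text
t: 22.65
tcp_pos: [0.5412, -0.0427, 0.134]
ee_rot: [[0.986, 0.165, 0.0], [0.165, -0.986, -0.0], [0.0, 0.0, -1.0]]
ft_force: [3.1, 0.6, 3.7]
finger_gap: 0.178
grip_force: 40.4
```

```bash
python3 av.py; python3 -c "
from h import *
snap('wrist','w8.png')"
```

```text
22.9 F [2.758 0.497 3.936] Ftool [ 2.802 -0.036 -3.936] T [ 0.156 -0.499  0.422] sd 0.02278857367221055 tcp [ 0.541 -0.043  0.134] cw deg 80.52548309793181 grip 40.386847257614136 0.17779863126001277 1.3054855015993025
```

View pics/w8.png

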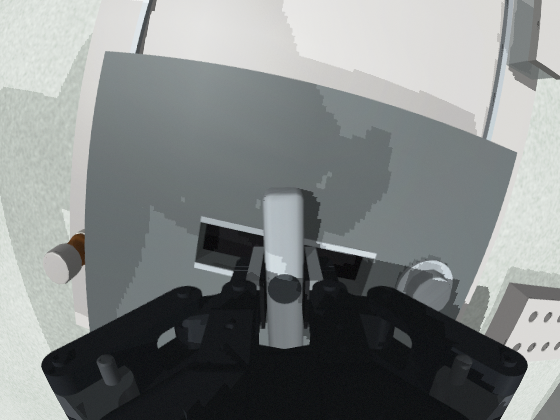

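The bar has followed the tool: it stays in line with the fingers, about 77° from its pocket. I'll do one more small step to feel the stop.

Call:
{"op": "servo_tool", "data": {"targets": [{"tx": 0,"ty": 0,"tz": 0,"ax": 0,"ay": 0,"az": 0.2},{"tx": 0,"ty": 0,"tz": 0,"ax": 0,"ay": 0,"az": 0.2},{"tx": 0,"ty": 0,"tz": 0,"ax": 0,"ay": 0,"az": 0.1},{"tx": 0,"ty": 0,"tz": 0,"ax": 0,"ay": 0,"az": 0},{"tx": 0,"ty": 0,"tz": 0,"ax": 0,"ay": 0,"az": 0}]}}

```text
t: 23.5
tcp_pos: [0.5412, -0.0427, 0.134]
ee_rot: [[0.993, 0.121, 0.0], [0.121, -0.993, -0.0], [0.0, 0.0, -1.0]]
ft_force: [2.6, 1.2, 3.3]
finger_gap: 0.183
grip_force: 40.5
```

```bash
python3 av.py
```

```text
23.75 F [2.906 1.017 3.427] Ftool [ 3.008 -0.656 -3.427] T [ 0.16  -0.484  0.483] sd 0.03518901671504937 tcp [ 0.541 -0.043  0.134] cw deg 83.02000539069095 grip 40.499653816223145 0.17532724608884984 1.3490939878570551
```

A rise of 0.08 N m means the stop is met. I'll back off slightly and start sliding gently.

Call:
{"op": "servo_tool", "data": {"targets": [{"tx": 0,"ty": 0,"tz": 0,"ax": 0,"ay": 0,"az": -0.2},{"tx": 0,"ty": 0,"tz": 0,"ax": 0,"ay": 0,"az": -0.2},{"tx": 0.02,"ty": 0.005,"tz": 0,"ax": 0,"ay": 0,"az": 0},{"tx": 0.02,"ty": 0.004,"tz": 0,"ax": 0,"ay": 0,"az": 0},{"tx": 0,"ty": 0,"tz": 0,"ax": 0,"ay": 0,"az": 0}]}}

```text
t: 24.3
tcp_pos: [0.5415, -0.0427, 0.1335]
ee_rot: [[0.988, 0.155, -0.003], [0.155, -0.988, 0.0], [-0.003, -0.001, -1.0]]
ft_force: [-0.8, 0.7, 3.5]
finger_gap: 0.177
grip_force: 40.3
```

```bash
python3 av.py
```

```text
24.55 F [-2.105  0.979  3.409] Ftool [-1.937 -1.297 -3.402] T [ 0.186  0.368 -0.199] sd 0.016923703863050806 tcp [ 0.542 -0.043  0.134] cw deg 81.02975334873089 grip 40.259204506874084 0.17721751797556232 1.3144159856404312
```

Call:
{"op": "servo_tool", "data": {"targets": [{"tx": 0.02,"ty": 0.005,"tz": 0,"ax": 0,"ay": 0,"az": 0},{"tx": 0.02,"ty": 0.004,"tz": 0,"ax": 0,"ay": 0,"az": 0},{"tx": 0,"ty": 0,"tz": 0,"ax": 0,"ay": 0,"az": 0},{"tx": 0,"ty": 0,"tz": 0,"ax": 0,"ay": 0,"az": 0},{"tx": 0,"ty": 0,"tz": 0,"ax": 0,"ay": 0,"az": 0}]}}

```text
t: 25.1
tcp_pos: [0.5422, -0.0428, 0.1333]
ee_rot: [[0.988, 0.156, -0.005], [0.156, -0.988, 0.0], [-0.005, -0.001, -1.0]]
ft_force: [-6.9, 0.9, 3.4]
finger_gap: 0.18
grip_force: 40.2
```

```bash
python3 av.py;python3 -c "
from h import *
st()"
```

```text
25.35 F [-6.106  1.031  3.591] Ftool [-5.89  -1.976 -3.557] T [ 0.214  1.077 -0.185] sd 0.02437237068551078 tcp [ 0.542 -0.043  0.133] cw deg 81.02263320721275 grip 40.2454537153244 0.17774863287997797 1.3144838673576378
25.4 [ 0.5422 -0.0428  0.1333] [ 0.9877  0.156  -0.0054  0.156  -0.9877  0.0003 -0.0053 -0.0012 -1.    ] [-7.0563  1.3925  3.6738] [ 0.2484  1.0689 -0.1941] 0.17644170190579672 [-0.0997  0.3556  1.7771 -0.0002  1.0143  1.3145]
```

Call:
{"op": "servo_tool", "data": {"targets": [{"tx": 0.02,"ty": 0.004,"tz": 0,"ax": 0,"ay": 0,"az": 0},{"tx": 0,"ty": 0,"tz": 0,"ax": 0,"ay": 0,"az": 0},{"tx": 0,"ty": 0,"tz": 0,"ax": 0,"ay": 0,"az": 0},{"tx": 0,"ty": 0,"tz": 0,"ax": 0,"ay": 0,"az": 0},{"tx": 0,"ty": 0,"tz": 0,"ax": 0,"ay": 0,"az": 0}]}}

```text
t: 25.9
tcp_pos: [0.5429, -0.0428, 0.1333]
ee_rot: [[0.988, 0.156, -0.006], [0.156, -0.988, 0.0], [-0.005, -0.001, -1.0]]
ft_force: [-6.4, 1.4, 4.6]
finger_gap: 0.181
grip_force: 40.2
```

```bash
python3 av.py;python3 -c "
from h import *
st()"
```

```text
26.15 F [-6.357  0.846  3.921] Ftool [-6.168 -1.832 -3.885] T [ 0.215  1.055 -0.19 ] sd 0.02174807937008064 tcp [ 0.543 -0.043  0.133] cw deg 81.02261892832932 grip 40.242944955825806 0.17964948612376688 1.3145975272038801
26.2 [ 0.5429 -0.0428  0.1332] [ 0.9877  0.1561 -0.0057  0.1561 -0.9877  0.0003 -0.0056 -0.0012 -1.    ] [-6.2141  0.315   3.5978] [ 0.214   1.0955 -0.1851] 0.17791369199931695 [-0.0996  0.3568  1.7753 -0.0003  1.0152  1.3146]
```

The cover moved 0.7 mm at a constant 6 N, so it is free and sliding.

Call:
{"op": "servo_tool", "data": {"targets": [{"tx": 0.03,"ty": 0.006,"tz": 0,"ax": 0,"ay": 0,"az": 0},{"tx": 0.03,"ty": 0.007,"tz": 0,"ax": 0,"ay": 0,"az": 0},{"tx": 0.03,"ty": 0.007,"tz": 0,"ax": 0,"ay": 0,"az": 0},{"tx": 0.03,"ty": 0.007,"tz": 0,"ax": 0,"ay": 0,"az": 0},{"tx": 0,"ty": 0,"tz": 0,"ax": 0,"ay": 0,"az": 0}]}}

```text
t: 26.7
tcp_pos: [0.548, -0.0431, 0.1332]
ee_rot: [[0.988, 0.156, -0.005], [0.156, -0.988, 0.0], [-0.005, -0.001, -1.0]]
ft_force: [-7.3, 0.6, 3.5]
finger_gap: 0.178
grip_force: 40.2
```

```bash
python3 av.py;python3 -c "
from h import *
st()"
```

```text
26.95 F [-6.36   0.881  3.755] Ftool [-6.163 -1.867 -3.722] T [ 0.197  1.032 -0.19 ] sd 0.021559307055151612 tcp [ 0.548 -0.043  0.133] cw deg 81.02148248544539 grip 40.24745464324951 0.17728243094677495 1.3148931350646973
27.0 [ 0.548  -0.0431  0.1333] [ 0.9877  0.1561 -0.0053  0.1561 -0.9877  0.0004 -0.0052 -0.0012 -1.    ] [-6.5202  1.6235  3.1144] [ 0.2586  1.0031 -0.1978] 0.1782537907609275 [-0.0993  0.3638  1.7639 -0.0002  1.0192  1.3149]
```

Call:
{"op": "servo_tool", "data": {"targets": [{"tx": 0.1,"ty": 0.023,"tz": 0,"ax": 0,"ay": 0,"az": 0},{"tx": 0.2,"ty": 0.045,"tz": 0,"ax": 0,"ay": 0,"az": 0},{"tx": 0.2,"ty": 0.045,"tz": 0,"ax": 0,"ay": 0,"az": 0},{"tx": 0.2,"ty": 0.045,"tz": 0,"ax": 0,"ay": 0,"az": 0},{"tx": 0.1,"ty": 0.023,"tz": 0,"ax": 0,"ay": 0,"az": 0}]}}

```text
t: 27.5
tcp_pos: [0.5825, -0.0452, 0.1336]
ee_rot: [[0.988, 0.156, -0.002], [0.156, -0.988, 0.001], [-0.002, -0.001, -1.0]]
ft_force: [-3.7, 1.6, 3.6]
finger_gap: 0.18
grip_force: 40.3
```

```bash
python3 av.py;python3 -c "
from h import *
st()"
```

```text
27.75 F [-2.218  1.703  3.408] Ftool [-1.922 -2.028 -3.41 ] T [ 0.385  0.474 -0.197] sd 0.041072816356085465 tcp [ 0.583 -0.045  0.134] cw deg 81.02951086485817 grip 40.10834276676178 0.17617841514172214 1.316705345537456
27.8 [ 0.5832 -0.0453  0.1342] [ 0.9878  0.156   0.0012  0.156  -0.9878  0.0002  0.0012 -0.     -1.    ] [-1.8701  1.5045  2.7905] [ 0.4757  0.2816 -0.2014] 0.1767121318864291 [-0.0973  0.4102  1.6847  0.0004  1.0455  1.3167]
```

Call:
{"op": "servo_tool", "data": {"targets": [{"tx": 0.1,"ty": 0.023,"tz": 0,"ax": 0,"ay": 0,"az": 0},{"tx": 0.2,"ty": 0.045,"tz": 0,"ax": 0,"ay": 0,"az": 0},{"tx": 0.2,"ty": 0.045,"tz": 0,"ax": 0,"ay": 0,"az": 0},{"tx": 0.2,"ty": 0.045,"tz": 0,"ax": 0,"ay": 0,"az": 0},{"tx": 0.1,"ty": 0.023,"tz": 0,"ax": 0,"ay": 0,"az": 0}]}}

```text
t: 28.3
tcp_pos: [0.6154, -0.0472, 0.1338]
ee_rot: [[0.988, 0.156, -0.002], [0.156, -0.988, 0.001], [-0.001, -0.001, -1.0]]
ft_force: [-4.4, 4.1, 4.2]
finger_gap: 0.177
grip_force: 40.2
```

```bash
python3 av.py;python3 -c "
from h import *
st()"
```

```text
28.55 F [-1.85   3.642  3.46 ] Ftool [-1.254 -3.887 -3.461] T [ 0.669  0.428 -0.206] sd 0.026726607595995037 tcp [ 0.616 -0.047  0.134] cw deg 81.02442343095964 grip 40.125702023506165 0.17741933768225268 1.3183076556597084
28.6 [ 0.616  -0.0473  0.1342] [ 0.9878  0.156   0.0015  0.156  -0.9878  0.0004  0.0015 -0.0001 -1.    ] [-0.4622  4.4387  3.7265] [ 0.7967  0.2128 -0.2293] 0.17838195952606378 [-0.0955  0.4574  1.6041  0.0006  1.0786  1.3184]
```

Call:
{"op": "servo_tool", "data": {"targets": [{"tx": 0.08,"ty": 0.005,"tz": 0,"ax": 0,"ay": 0,"az": 0},{"tx": 0.08,"ty": 0.015,"tz": 0,"ax": 0,"ay": 0,"az": 0},{"tx": 0.08,"ty": 0.015,"tz": 0,"ax": 0,"ay": 0,"az": 0},{"tx": 0.05,"ty": 0.01,"tz": 0,"ax": 0,"ay": 0,"az": 0},{"tx": 0,"ty": 0,"tz": 0,"ax": 0,"ay": 0,"az": 0}]}}

```text
t: 29.1
tcp_pos: [0.6273, -0.0479, 0.134]
ee_rot: [[0.988, 0.156, -0.0], [0.156, -0.988, -0.001], [-0.0, 0.0, -1.0]]
ft_force: [-3.0, 1.8, 3.6]
finger_gap: 0.178
grip_force: 40.3
```

```bash
python3 av.py;python3 -c "
from h import *
st()"
```

```text
29.35 F [-3.037  1.626  3.783] Ftool [-2.746 -2.079 -3.785] T [ 0.347  0.606 -0.221] sd 0.023371041321102928 tcp [ 0.627 -0.048  0.134] cw deg 81.01229792496505 grip 40.260465145111084 0.18079144172383446 1.3201673008993888
29.4 [ 0.6273 -0.0478  0.1341] [ 0.9877  0.1561  0.0001  0.1561 -0.9877 -0.0005  0.      0.0006 -1.    ] [-3.2725  0.7413  3.2463] [ 0.2614  0.5968 -0.2075] 0.17778598274469898 [-0.0941  0.4745  1.5746 -0.0006  1.0923  1.3202]
```

Call:
{"op": "servo_tool", "data": {"targets": [{"tx": 0.02,"ty": 0.004,"tz": 0,"ax": 0,"ay": 0,"az": 0},{"tx": 0.02,"ty": 0.004,"tz": 0,"ax": 0,"ay": 0,"az": 0},{"tx": 0.02,"ty": 0.004,"tz": 0,"ax": 0,"ay": 0,"az": 0},{"tx": 0,"ty": 0,"tz": 0,"ax": 0,"ay": 0,"az": 0},{"tx": 0,"ty": 0,"tz": 0,"ax": 0,"ay": 0,"az": 0}]}}

```text
t: 29.9
tcp_pos: [0.63, -0.0479, 0.1341]
ee_rot: [[0.988, 0.156, 0.0], [0.156, -0.988, -0.001], [0.0, 0.001, -1.0]]
ft_force: [-3.0, -0.2, 3.9]
finger_gap: 0.178
grip_force: 40.3
```

```bash
python3 av.py
```

```text
30.15 F [-3.43  -0.211  3.431] Ftool [-3.42  -0.325 -3.432] T [-0.024  0.661 -0.215] sd 0.026761043442840183 tcp [ 0.63  -0.048  0.134] cw deg 81.01709122654825 grip 40.257829427719116 0.17917282381788482 1.320404685863918
```

The cover is about 89 mm back. Now I'll let go and retreat upward.

Call:
{"op": "servo_tool", "data": {"targets": [{"tx": 0,"ty": 0,"tz": 0,"ax": 0,"ay": 0,"az": 0},{"tx": 0,"ty": 0,"tz": 0,"ax": 0,"ay": 0,"az": 0},{"tx": 0,"ty": 0,"tz": 0,"ax": 0,"ay": 0,"az": 0},{"tx": 0,"ty": 0,"tz": 0,"ax": 0,"ay": 0,"az": 0},{"tx": 0,"ty": 0,"tz": 0,"ax": 0,"ay": 0,"az": 0}], "hand": 40}}

```text
t: 30.7
tcp_pos: [0.63, -0.0477, 0.1339]
ee_rot: [[0.988, 0.156, 0.0], [0.156, -0.988, -0.0], [0.0, 0.0, -1.0]]
ft_force: [-0.0, 0.6, -0.3]
finger_gap: 0.469
grip_force: 0.0
```

Call:
{"op": "servo_tool", "data": {"targets": [{"tx": 0,"ty": 0,"tz": -0.2,"ax": 0,"ay": 0,"az": 0},{"tx": 0,"ty": 0,"tz": -0.5,"ax": 0,"ay": 0,"az": 0},{"tx": 0,"ty": 0,"tz": -0.8,"ax": 0,"ay": 0,"az": 0},{"tx": 0,"ty": 0,"tz": -0.8,"ax": 0,"ay": 0,"az": 0},{"tx": 0,"ty": 0,"tz": -0.2,"ax": 0,"ay": 0,"az": 0}]}}

```text
t: 31.2
tcp_pos: [0.6318, -0.0478, 0.2389]
ee_rot: [[0.988, 0.156, 0.008], [0.156, -0.988, -0.001], [0.008, 0.002, -1.0]]
ft_force: [0.3, -0.4, 0.3]
finger_gap: 0.466
grip_force: 0.0
```

Call:
{"op": "servo_tool", "data": {"targets": [{"tx": 0,"ty": 0,"tz": 0,"ax": 0,"ay": 0,"az": 0},{"tx": 0,"ty": 0,"tz": 0,"ax": 0,"ay": 0,"az": 0},{"tx": 0,"ty": 0,"tz": 0,"ax": 0,"ay": 0,"az": 0},{"tx": 0,"ty": 0,"tz": 0,"ax": 0,"ay": 0,"az": 0},{"tx": 0,"ty": 0,"tz": 0,"ax": 0,"ay": 0,"az": 0}]}}

```text
t: 31.7
tcp_pos: [0.6295, -0.0476, 0.233]
ee_rot: [[0.988, 0.156, -0.002], [0.156, -0.988, 0.0], [-0.002, -0.0, -1.0]]
ft_force: [-0.0, -0.0, 0.7]
finger_gap: 0.471
grip_force: 0.0
```

```bash
python3 - <<'E'
from h import *
st();w=snap('wrist')
g=cv2.cvtColor(w['frame'],cv2.COLOR_RGB2GRAY)
# bar bright blob along tool x column
m=(g>150).astype(np.uint8);m[:,:255]=0;m[:,315:]=0;m[:,:][300:]=0
n,l,S,c=cv2.connectedComponentsWithStats(m)
for i in range(1,n):
    if S[i,4]>150: print(S[i],c[i],onz(w,*c[i],.1585,True))
E
```

```text
31.7 [ 0.6295 -0.0476  0.233 ] [ 0.9877  0.1561 -0.0017  0.1561 -0.9877  0.0001 -0.0017 -0.0003 -1.    ] [-0.0146 -0.0064  0.6722] [ 0.0228 -0.0171  0.0071] 0.47074891726712953 [-0.0937  0.4091  1.4227 -0.0001  1.3115  1.3204]
[ 255    0   60  101 5680] [285.1849  47.0549] [ 0.7451 -0.0299  0.1585]
[275 163  19  51 894] [283.9172 186.5056] [ 0.6514 -0.0438  0.1585]
[275 223  19  45 329] [280.8906 238.1125] [ 0.614  -0.0475  0.1585]
```

```bash
python3 -c "
from h import *
print(ticket.hand_in())"
```

```text
the job is handed in; nothing more can be done
None
```

The job is handed in with no verdict returned: the handle popped up, I turned it clockwise to its felt stop, and I slid the cover back about 89 mm (by tool position and a last wrist-camera reading) and let it go.

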